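# Clamp a glued badge in the bench lever press and hold it

### The job

Slide the loading tray with the freshly glued badge into the bench press, between the guide rails and fully home against the back stop. Then pull the press handle down until its arm is level, so that the platen bears on the badge, but not far past level, which would crush it; the handle springs back up if let go, so finish while still holding it level. Do not disturb the jar, the bottle and the cup.

Things in the scene. Friction and masses are not known exactly. Their poses are not given: they have to be found in the camera images.
- press: Grey cast bench press fixed to the table, C-shaped from the side. Origin at table level under its platen's centre; +x from its open front (robot's side) to its back, +y its left, z up. Base plate x -110 to +140 mm, y +-80 mm; its flat top, the bed, 16 mm above the table. Head over the bed: z 120 to 210, x -50 to +135, y +-40 mm; shaft bearing on its right side out to y = -90 mm
- press_slot (a point): the slot for the tray: middle of its mouth, on the bed; in the press's frame x = -57, y = 0, z = 16 mm, same axes. Two rails 12 mm high run from here to x = +58 mm (press frame), inner faces 103 mm apart; ahead of them 30 mm lead-ins flare the mouth to about 115 mm at x = -82 mm. A 14 mm high back stop has its face at x = +55 mm (press frame)
- press_handle (a joint): handle angle: 0 as found (sprung up, arm pointing 45 degrees up to the front), grows as it is pulled down towards the robot; 0.785 is level, grip then as high as the shaft axis; end stop 1.1. Let go, it springs back to 0. It lowers the platen 18 mm per rad; with the tray home the platen meets the badge at 0.5, then a stiff spring yields. Pull at the grip: 3 N at 0, 6 N at 0.45, 14 N at level
- handle_grip: black grip of the handle, a cylinder 26 mm thick, 100 mm long along the press's y; origin its centre. It turns freely on its pin (only its y axis means anything). In the press's frame at x = -118, y = -167, z = 313 mm at the start and x = -180, z = 165 mm when level; it circles at 210 mm about the shaft axis (x = +30, z = 165 mm). Steel arm 16 mm thick at y = -106 mm, beside its inner end
- platen: steel pressing plate 90 x 90 x 12 mm under the head, origin at the centre of its underside, 43 mm above the table when open (9 mm above the badge of a tray that is in place); it moves only up and down
- tray: plywood loading tray, a flat board 220 (x) x 100 (y) x 12 mm, about 0.25 kg, lying on the table left of the press's front. Origin at the centre of its underside, +x to its leading (badge) end, z up. Round badge 76 mm across, 6 mm high on it at x = +55 mm. Home, its origin is at x = -55, y = 0, z = 16 mm in the press's frame, the axes agree, and the pull end stays outside the press
- tray_pull (a point): centre of the tray's wooden pull, an upright block 16 mm thick (tray x), 44 mm wide (tray y), 34 mm high standing on the board near its rear end; in the tray's frame x = -95, z = 29 mm (block from z = 12 to 46 mm)
- glitter_jar: magenta jar with white lid, 68 mm across, 130 mm high, origin at the centre of its foot; leave it alone
- glue_bottle: white bottle with orange cap, 54 mm across, 150 mm high, origin at the centre of its foot; leave it alone
- mixing_cup: grey open cup, 76 mm across, 80 mm high, origin at the centre of its foot; leave it alone
Not all that is in view belongs to the job. There is more than one size of the tray; the job needs the largest.

How it is judged:
By the outcome, as a careful person would: the job done as asked, in the order asked, and still so for the second after the job is handed in, while the arm keeps its last pose, push and grip.
It also fails if it takes over 64 s, if anything falls off the work surface, if the arm or the gripper's body presses on something with over 40 N, if the wrist force passes 120 N, or if a joint passes its speed limit or range.

### The arm

A 6-joint arm with a two-finger parallel gripper is mounted at the origin on the work surface. World frame = base frame: x ahead of the robot, y to its left, z up, the work surface at z = 0. Lengths are in mm, angles in degrees, forces in N, time in s.
With the tool pointing down it reaches from about 300 to 850 mm from the base axis. Payload 4.2 kg.
Tool frame: the origin (TCP) lies on the centre line of the jaws, within the pads' length; the fingertips stand 11 mm ahead of it and the grasp point (between the pads) lies 8 mm behind it; z points along the fingers, y is the direction in which the jaws open and shut (so a half turn about z gives the same grasp; the last joint's range is limited). The gripper opens to 91 mm and grips with 3 to 60 N. Pads are 32 mm wide; open, the fingers measure 118 mm over their backs; the gripper's body (76 mm by 178 mm) begins 60 mm behind the grasp point.
Start: joints at [-64.687, 18.312, 89.639, -0, 72.044, -1.146], TCP at [256.202, -514.784, 224.976] pointing down, gripper open.
Joint ranges: [-177.97, 177.97], [-48.28, 115.42], [12.27, 149.76], [-77.06, 257.06], [2.81, 150.46], [-146.56, 146.56]. Speed limits (degrees/s): [147.25, 147.25, 180, 180, 180, 180].

### API

Orientations are given as [roll, pitch, yaw] about the fixed x, y, z axes, in that order (R = Rz(yaw) Ry(pitch) Rx(roll)).
In Python, from workcell import env, grab_frame gives the robot as it stands. The module is installed in compiled form; this text tells all that it offers.
- The arm moves only by the tool arm_command, never from a script. Its argument "series" is one flat list of numbers, 6 for each row, row after row: the shift along the world's x, y, z each as a share of 400 mm, from -1 to 1, then the turn, a rotation vector about the world's x, y, z each as a share of 45 degrees, from -1 to 1. A call has 1 to 20 rows; each row shifts and turns the commanded pose from where the row before left it; what a row does not reach is not made up. A row lasts 1/12 s, in which the tool goes at most 41.7 mm and 7.16 degrees, less where a joint would pass 70% of its speed; a pose out of reach is approached as far as the arm can. A call with a number of a shift or a turn outside -1 to 1 is refused whole. A call with a gripper value outside its range is refused whole. "hand" is the opening, from 0 (shut) to 1 (fully open), set as the call begins (left out, the last holds). The fingers move at their own pace and stop on an object; "newtons" is the grip in N (left out, the last holds). Time passes only in rows, so rows that do not move let the fingers close. It gives the time, the measured TCP pose, the force and the opening at its end, in the units of the state.
- env.state(): the state, without advancing time (a new reading comes with each control period).
- grab_frame(name): name is "scene" or "top" or "wrist"; returns a dict with "frame" (480x640x3 uint8, red, green, blue), "intrinsics" (3x3 intrinsics, pixels), "R" (3x3) and "t" (3): a world point X has camera coordinates R X + t; the wrist camera has in their place "tool_from_camera" (4x4, takes a point from camera to tool coordinates, whose origin is the TCP and whose axes are the flange's). Camera axes: x right, y down, z forward; pixel columns grow to the right and rows downward; lengths in mm; the calibration is good to about 2 mm. A picture is of the moment at which its call begins: read the wrist's pose just before it. There is no depth.
- env.job_done(): hands the job in, once; it reports no verdict.
The state is a dict: "time_s": time; "qpos": joint angles; "qvel": joint speeds; "effort": joint torques, N m; "ee_pos": TCP position; "ee_rot": TCP orientation; "force": force on the tool from outside, world axes, zero at the start; "torque": the same for the moment, N m; "gripper_width": finger opening in mm.
Only numpy, scipy, OpenCV 4.12 (cv2) and the standard library are available. Lean on these libraries where they do the work, as an engineer would, in place of code of your own. Each camera call takes 0.05 s, during which the arm holds its last target.

## Working session

There is one attempt and no reset: what is moved stays moved. The work goes in short steps, Python scripts to look and compute and a tool call to move; the robot and the scene stay as the last step left them, time stands still between calls to the robot, and variables do not carry over. Pictures are saved under pics/ and viewed, and the job is handed in when it is done.

Besides the shell and the picture viewer there is one more tool, called after ">>>" as name(argument=value, ...) on one line, values as JSON. arm_command: Moves the arm, as the interface text tells. Shift numbers are shares of 400 mm and turn numbers shares of 45 degrees, none past 1 either way. Its arguments: {"type":"object","properties":{"series":{"type":"array"},"hand":{"type":"number"},"newtons":{"type":"number"}},"required":["series"]}

```bash
mkdir -p pics
python3 - <<'E'
from workcell import env, grab_frame
import cv2,numpy as np
print(env.state())
for n in ["scene","top"]:
    f=grab_frame(n); cv2.imwrite(f"pics/{n}0.png",f["frame"][:,:,::-1]); np.savez(f"{n}0.npz",**{k:np.array(v) for k,v in f.items()})
    print(n,f["intrinsics"],f["R"],f["t"])
f=grab_frame("wrist"); print(f["tool_from_camera"])
E
```

```text
{'time_s': 0.0, 'qpos': array([-6.46880371e+01,  1.83523904e+01,  8.97055317e+01, -1.36001838e-03,
        7.20438594e+01, -1.14571937e+00]), 'qvel': array([ 0.02110101,  0.06711546,  0.01841775, -0.11638877, -0.00666241,
        0.05962322]), 'effort': array([ 4.00058634e-03, -4.12454689e+01, -2.31971061e+01,  7.31859938e-02,
        4.57126228e-02, -1.29950263e-04]), 'ee_pos': array([ 255.97478041, -514.34582276,  224.11867794]), 'ee_rot': array([-1.79898213e+02, -7.42372527e-04,  2.64581021e+01]), 'force': array([ 0.04921665,  0.46471034, -0.23871787]), 'torque': array([0.01027782, 0.02427992, 0.00817317]), 'gripper_width': 91.28179664887469}
scene [[497.54923673   0.         318.41738418]
 [  0.         497.54923673 242.4850049 ]
 [  0.           0.           1.        ]] [[ 1.81320888e-03  9.99998354e-01 -6.94503790e-05]
 [ 5.95444607e-01 -1.13546345e-03 -8.03395563e-01]
 [-8.03394319e-01  1.41537012e-03 -5.95445686e-01]] [ -44.34887157 -136.42799248 1936.20485935]
top [[505.36211129   0.         321.8521538 ]
 [  0.         505.36211129 234.67901708]
 [  0.           0.           1.        ]] [[ 0.0250269  -0.99957523  0.01493368]
 [-0.98649305 -0.02711282 -0.1615437 ]
 [ 0.16187997 -0.01068903 -0.98675256]] [  23.56112374  534.58196607 1678.61589907]
[[ 1.30642259e-03 -9.58532870e-01 -2.84978999e-01  8.01302019e+01]
 [ 9.99998957e-01  1.07690951e-03  9.62064103e-04 -1.03520022e-01]
 [-6.15273472e-04 -2.84979959e-01  9.58533278e-01 -1.59492192e+02]
 [ 0.00000000e+00  0.00000000e+00  0.00000000e+00  1.00000000e+00]]
```

View pics/top0.png

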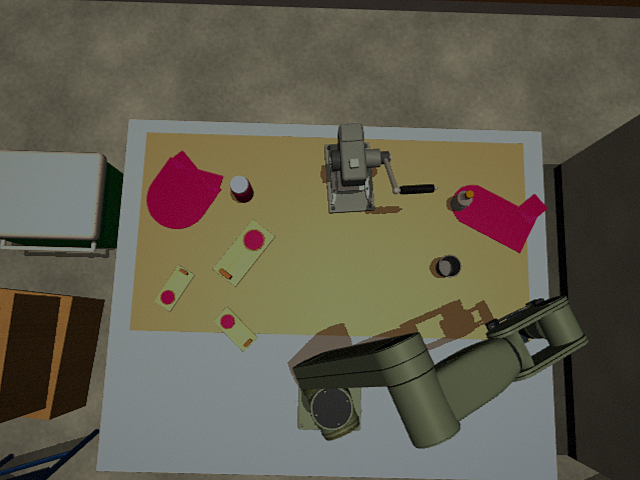

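View pics/scene0.png

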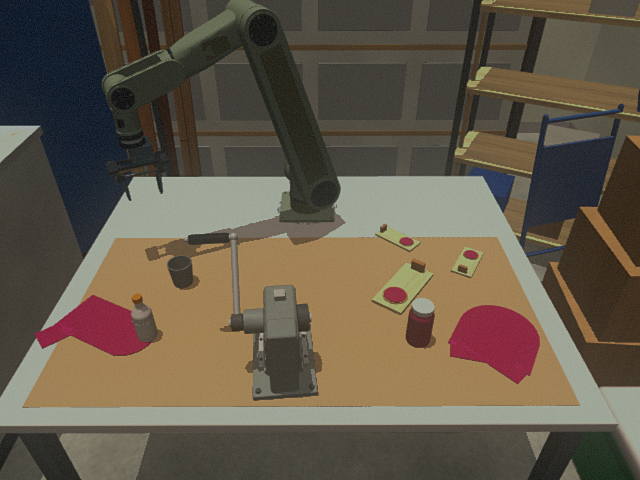

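The top view shows the large tray at about (243,253), with its badge at (254,240) and its pull at (225,273). The press is at about (350,190), the grip at (417,188), the jar at (241,188), the bottle at (462,200) and the cup at (446,267). I'll zoom in to measure.

```bash
cat > h.py <<'E'
import numpy as np,cv2
def load(n): 
    d=np.load(n); return {k:d[k] for k in d.files}
def ray(f,u,v):
    d=np.linalg.inv(f["intrinsics"])@np.array([u,v,1.]); R,t=f["R"],f["t"]
    return -R.T@t, R.T@d
def onz(f,u,v,z):
    o,d=ray(f,u,v); return o+d*(z-o[2])/d[2]
def proj(f,X):
    c=f["R"]@np.array(X,float)+f["t"]; p=f["intrinsics"]@c; return p[:2]/p[2]
def tri(rays):
    A=np.zeros((3,3));b=np.zeros(3)
    for o,d in rays:
        d=d/np.linalg.norm(d);P=np.eye(3)-np.outer(d,d);A+=P;b+=P@o
    X=np.linalg.solve(A,b); return X,[np.linalg.norm(np.cross(X-o,d/np.linalg.norm(d))) for o,d in rays]
E
python3 - <<'E'
from h import *
a=cv2.imread("pics/top0.png");s=cv2.imread("pics/scene0.png")
cv2.imwrite("pics/c1.png",cv2.resize(a[110:230,310:450],None,fx=5,fy=5,interpolation=cv2.INTER_CUBIC))
cv2.imwrite("pics/c2.png",cv2.resize(a[200:300,200:290],None,fx=6,fy=6,interpolation=cv2.INTER_CUBIC))
cv2.imwrite("pics/c3.png",cv2.resize(s[220:410,180:330],None,fx=3,fy=3,interpolation=cv2.INTER_CUBIC))
E
```

```text
(no output)
```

View pics/c1.png

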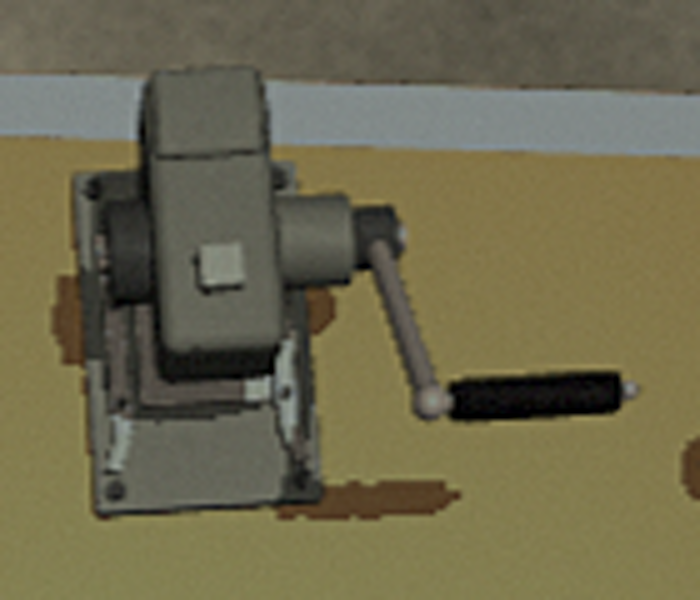

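View pics/c2.png

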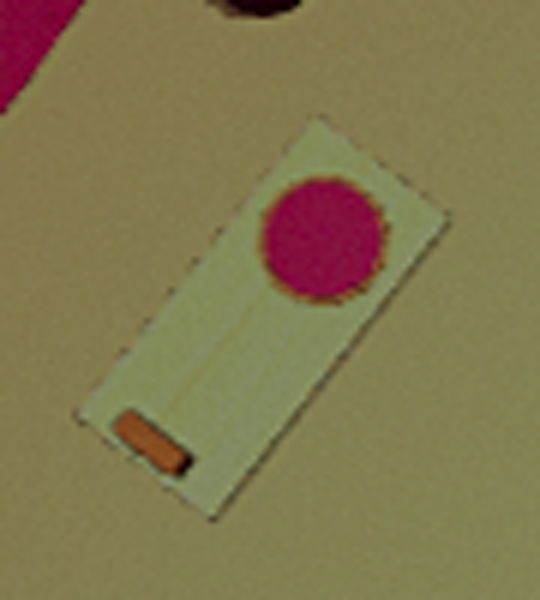

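View pics/c3.png

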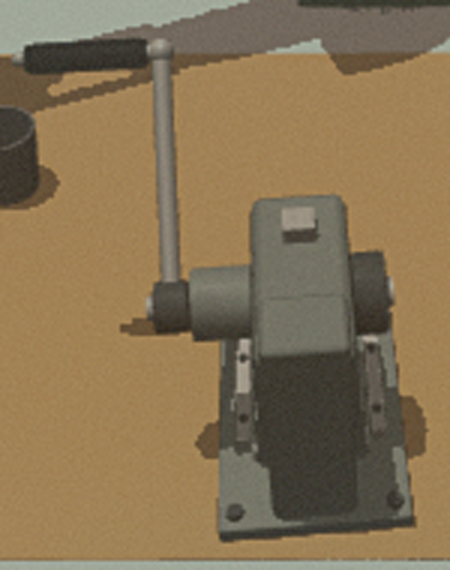

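Run:
```python
from h import *
T=load("top0.npz");S=load("scene0.npz")
px=lambda x,y,s,ox,oy:((x+.5)/s-.5+ox,(y+.5)/s-.5+oy)
print("tray corners (z12)")
C=[]
for p in [(318,118),(447,217),(213,520),(80,415)]:
    C.append(onz(T,*px(*p,6,200,200),12)[:2])
C=np.array(C);print(C.round(1)); print("sides",[np.linalg.norm(C[i]-C[(i+1)%4]).round(1) for i in range(4)], "ctr",C.mean(0)); d=(C[0]+C[1]-C[2]-C[3]);print("yaw",np.degrees(np.arctan2(d[1],d[0])))
def badge(f,box):
    im=f["frame"].astype(int);x0,y0,x1,y1=box
    m=(im[...,0]>90)&(im[...,1]<60); mm=np.zeros_like(m);mm[y0:y1,x0:x1]=m[y0:y1,x0:x1]
    v,u=np.nonzero(mm);print("badge px",u.mean(),v.mean(),len(u));return u.mean(),v.mean()
b=badge(T,(235,222,275,256)); print(onz(T,*b,18))
s=badge(S,(375,282,412,308)); print(onz(S,*s,18)); print(tri([ray(T,*b),ray(S,*s)]))
pt=px(148,440,6,200,200);print("pull top",onz(T,*pt,46))
print("press base top corners z16")
P=[onz(T,*px(*p,5,310,110),16)[:2] for p in [(97,508),(318,494),(77,176)]]
print(np.round(P,1)); P=np.array(P)
print(np.linalg.norm(P[0]-P[1]),np.linalg.norm(P[0]-P[2]))
for i,j in((1,0),):
    d=P[0]-P[1];print("yaw from front",np.degrees(np.arctan2(-d[0],d[1])))
d=P[2]-P[0];print("yaw from left",np.degrees(np.arctan2(d[1],d[0])))
# scene back corners c3 : (218,528),(412,515)
Q=[onz(S,*px(*p,3,180,220),16)[:2] for p in [(220,528),(412,514)]]
print(np.round(Q,1),np.linalg.norm(Q[0]-Q[1]))
# grip
g=[tri([ray(T,*px(*a,5,310,110)),ray(S,*px(*b_,3,180,220))]) for a,b_ in [((451,400),(147,54)),((621,391),(24,57))]]
print(g)
```

```text
tray corners (z12)
[[586.7 279.6]
 [530.6 202.6]
 [353.  328.1]
 [410.6 406.9]]
sides [np.float64(95.3), np.float64(217.5), np.float64(97.6), np.float64(217.3)] ctr [470.21021727 304.28736463]
yaw -35.54995845059782
badge px 253.24752475247524 239.44224422442244 303
[514.80794701 273.21350986  18.        ]
badge px 394.6113360323887 294.2550607287449 247
[517.77453929 274.63534473  18.        ]
(array([515.24761928, 274.33692111,  15.63337998]), [np.float64(0.8215460612152289), np.float64(0.8215460612151769)])
pull top [394.56782836 361.29627641  46.        ]
press base top corners z16
[[ 621.9   14.4]
 [ 636.3 -139.9]
 [ 863.3   34.2]]
155.00252297354572 242.13025235550705
yaw from front 5.313858300483396
yaw from left 4.6817823670036285
[[ 880.7 -117.5]
 [ 867.3   39.3]] 157.356995616468
[(array([ 629.08478153, -182.45126763,  311.84138237]), [np.float64(1.1138126495628633), np.float64(1.1138126495627845)]), (array([ 636.76769786, -282.20764134,  314.40581884]), [np.float64(0.3395746342028796), np.float64(0.33957463420292583)])]
```

>>> arm_command(series=[0.055, 0.08, 0.019, 0, 0, 0.108, 0.055, 0.08, 0.019, 0, 0, 0.108, 0.055, 0.08, 0.019, 0, 0, 0.108, 0.055, 0.08, 0.019, 0, 0, 0.108, 0.055, 0.08, 0.019, 0, 0, 0.108, 0.055, 0.08, 0.019, 0, 0, 0.108, 0.055, 0.08, 0.019, 0, 0, 0.108, 0.055, 0.08, 0.019, 0, 0, 0.108, 0.055, 0.08, 0.019, 0, 0, 0.108, 0.055, 0.08, 0.019, 0, 0, 0.108, 0.055, 0.08, 0.019, 0, 0, 0.108, 0.055, 0.08, 0.019, 0, 0, 0.108, 0.055, 0.08, 0.019, 0, 0, 0.108, 0.055, 0.08, 0.019, 0, 0, 0.108, 0, 0, 0, 0, 0, 0, 0, 0, 0, 0, 0, 0], hand=0.6)

```text
time_s: 1.48
ee_pos: [564.9, -65.2, 330.9]
ee_rot: [-180.0, 0.0, 94.7]
force: [-0.0, -0.5, -0.8]
gripper_width: 54.7
```

```bash
cat >> h.py <<'E'
from scipy.spatial.transform import Rotation as Ro
def wrist(name):
    from workcell import env,grab_frame
    s=env.state(); f=grab_frame("wrist")
    M=np.array(f["tool_from_camera"]); Rt=Ro.from_euler("xyz",s["ee_rot"],degrees=True).as_matrix()
    Rwc=Rt@M[:3,:3]; p=Rt@M[:3,3]+s["ee_pos"]
    g=dict(frame=f["frame"],intrinsics=np.array(f["intrinsics"]),R=Rwc.T,t=-Rwc.T@p)
    np.savez(name+".npz",**g); cv2.imwrite("pics/"+name+".png",f["frame"][:,:,::-1])
    print(s["time_s"],s["ee_pos"].round(1),s["ee_rot"].round(2),s["force"].round(1),s["gripper_width"]); return g
E
python3 -c "
from h import *
wrist('w1')"
```

```text
1.4833 [564.9 -65.2 330.9] [-1.7996e+02  1.0000e-02  9.4670e+01] [-0.  -0.5 -0.8] 54.7398029090261
```

View pics/w1.png

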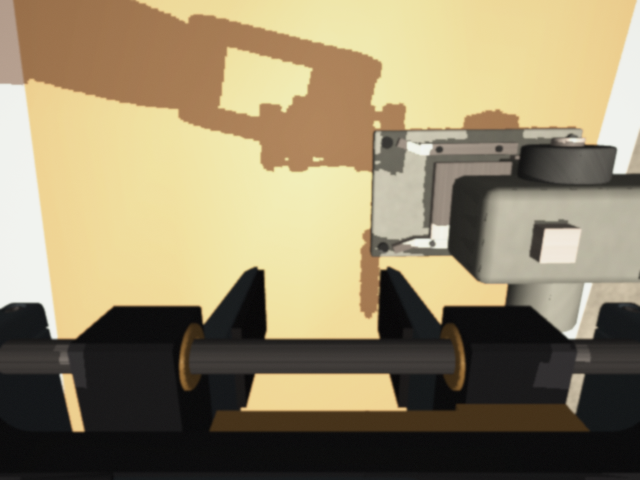

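The wrist view shows the press base with its front-left corner at (374,130), front-right at (373,256) and back-left at (582,128). I'll zoom in for the rails.

Run:
```python
from h import *
a=cv2.imread("pics/w1.png")
cv2.imwrite("pics/c4.png",cv2.resize(a[115:270,360:520],None,fx=5,fy=3.8 and 5,interpolation=cv2.INTER_CUBIC)[:600*2][:,:800][:775])
c=cv2.resize(a[115:265,360:560],None,fx=4,fy=4,interpolation=cv2.INTER_CUBIC);c=np.clip(c.astype(float)*1.3,0,255).astype(np.uint8)
cv2.imwrite("pics/c4.png",c)
```

```text
(no output)
```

View pics/c4.png

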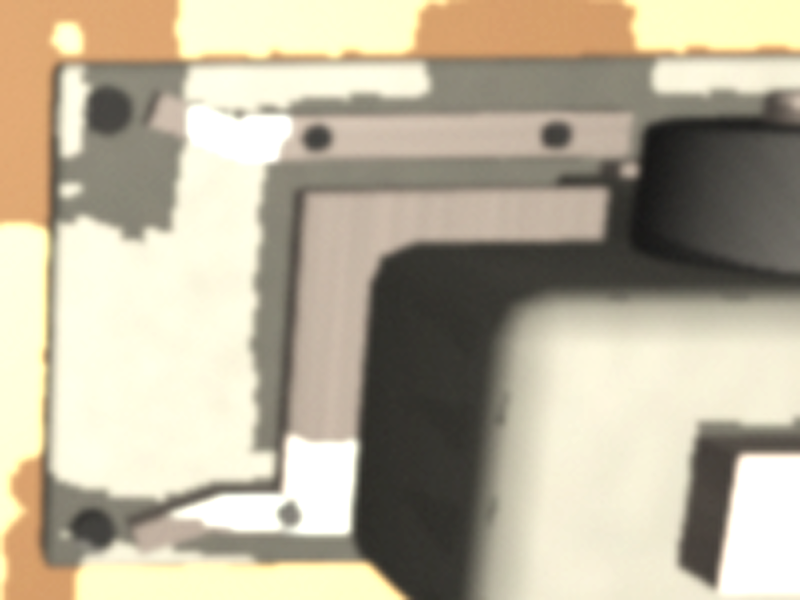

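Run:
```python
from h import *
W=load("w1.npz")
q=lambda x,y:((x+.5)/4-.5+360,(y+.5)/4-.5+115)
def yaw(a,b): d=b-a; return np.degrees(np.arctan2(d[1],d[0]))
fl=onz(W,*q(55,63),16);fr=onz(W,*q(44,563),16);bl=onz(W,582,129,16)
li=[onz(W,*q(*p),28) for p in [(282,159),(632,155)]]
sc=[onz(W,*q(*p),28) for p in [(317,137),(557,135)]]
ri=[onz(W,*q(*p),28) for p in [(222,487),(280,488)]]
for n,v in dict(fl=fl,fr=fr,bl=bl,li0=li[0],li1=li[1],sc0=sc[0],sc1=sc[1],ri0=ri[0],ri1=ri[1]).items(): print(n,v.round(1))
print("front w",np.linalg.norm(fl-fr),"left len",np.linalg.norm(fl-bl))
d=fl-fr;print("yaws",np.degrees(np.arctan2(-d[0],d[1])),yaw(fl,bl),yaw(*li),yaw(*sc),yaw(*ri))
y=np.radians(4.8);u=np.array([np.cos(y),np.sin(y)]);v=np.array([-u[1],u[0]])
m=(fl+fr)[:2]/2
print("origin from front",m+110*u)
for n,p in dict(li0=li[0],li1=li[1],ri0=ri[0],ri1=ri[1],fl=fl,fr=fr).items():
    r=p[:2]-(m+110*u); print(n,(r@u).round(1),(r@v).round(1))
T=load("top0.npz")
for n,p in dict(cup=(446,270),bottle=(462,205),jar=(241,195)).items(): print(n,onz(T,*p,30).round(0))
```

```text
fl [619.4  15.9  16. ]
fr [ 634.9 -140.6   16. ]
bl [866.8  38.   16. ]
li0 [688.   -5.7  28. ]
li1 [790.8   4.   28. ]
sc0 [697.2   1.5  28. ]
sc1 [767.5   7.9  28. ]
ri0 [ 685.7 -107.    28. ]
ri1 [ 703.9 -105.8   28. ]
front w 157.2997843773998 left len 248.40706201071484
yaws 5.6441884874741435 5.105379778408868 5.381464068149297 5.206374432340877 3.708354795285219
origin from front [736.7313886  -53.17325404]
li0 -44.6 51.4
li1 58.7 52.5
ri0 -55.4 -49.4
ri1 -37.1 -49.7
fl -111.2 78.6
fr -108.8 -78.6
cup [ 426. -389.   30.]
bottle [ 654. -448.   30.]
jar [668. 321.  30.]
```

>>> arm_command(series=[-0.033, 0.082, -0.037, 0, 0, -0.069, -0.033, 0.082, -0.037, 0, 0, -0.069, -0.033, 0.082, -0.037, 0, 0, -0.069, -0.033, 0.082, -0.037, 0, 0, -0.069, -0.033, 0.082, -0.037, 0, 0, -0.069, -0.033, 0.082, -0.037, 0, 0, -0.069, -0.033, 0.082, -0.037, 0, 0, -0.069, -0.033, 0.082, -0.037, 0, 0, -0.069, -0.033, 0.082, -0.037, 0, 0, -0.069, -0.033, 0.082, -0.037, 0, 0, -0.069, -0.033, 0.082, -0.037, 0, 0, -0.069, -0.033, 0.082, -0.037, 0, 0, -0.069, -0.033, 0.082, -0.037, 0, 0, -0.069, 0, 0, 0, 0, 0, 0, 0, 0, 0, 0, 0, 0], hand=0.6)

```text
time_s: 2.78
ee_pos: [391.8, 358.8, 137.9]
ee_rot: [180.0, 0.2, 54.2]
force: [0.3, -0.5, 0.4]
gripper_width: 54.7
```

```bash
python3 -c "
from h import *
wrist('w2')"
```

```text
2.7833 [391.8 358.8 137.9] [180.     0.18  54.22] [ 0.3 -0.5  0.4] 54.68589703557202
```

View pics/w2.png

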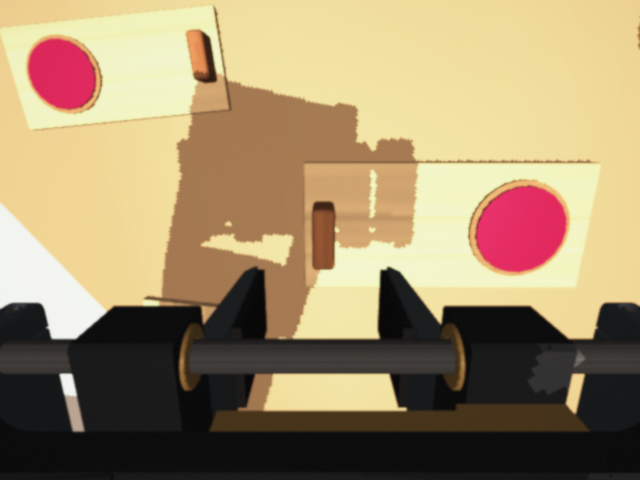

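The wrist view shows the tray's far corners at (304,163) and (600,163), its near corners at (305,287) and (577,287), and the pull's top face at u 313–335, v 211–269.

Run:
```python
from h import *
W=load("w2.npz")
P=[onz(W,*p,12) for p in [(304,163),(600,163),(577,287),(305,287)]]
for p in P: print(p.round(1))
print([np.linalg.norm(P[i]-P[(i+1)%4]).round(1) for i in range(4)], np.mean(P,0))
for i,j in((0,1),(3,2)): d=P[j]-P[i];print(np.degrees(np.arctan2(d[1],d[0])))
print("pull",onz(W,324,240,46))
im=W["frame"].astype(int);m=(im[...,0]>150)&(im[...,1]<70);m[:,:400]=0
v,u=np.nonzero(m);b=onz(W,u.mean(),v.mean(),18);print("badge",u.mean(),v.mean(),b)
for y in(-35.5,):
    y=np.radians(y);print(b[:2]-150*np.array([np.cos(y),np.sin(y)]))
d=b-onz(W,324,240,46);print(np.degrees(np.arctan2(d[1],d[0])))
```

```text
[412.8 410.7  12. ]
[589.3 283.9  12. ]
[533.4 202.5  12. ]
[354.9 330.9  12. ]
[np.float64(217.3), np.float64(98.7), np.float64(219.9), np.float64(98.6)] [472.60874331 307.0063167   12.        ]
-35.71144310600293
-35.73178414152037
pull [396.16959134 362.60739895  46.        ]
badge 520.4484420726459 228.51816147357547 [517.17226871 276.41123605  18.        ]
[395.05494096 363.51667941]
-35.4641416532304
```

>>> arm_command(series=[0.009, 0.01, -0.06, 0, 0, 0.004, 0, 0, -0.06, 0, 0, 0, 0, 0, -0.06, 0, 0, 0, 0, 0, -0.05, 0, 0, 0, 0, 0, -0.03, 0, 0, 0, 0, 0, -0.012, 0, 0, 0, 0, 0, 0, 0, 0, 0, 0, 0, 0, 0, 0, 0], hand=0.6)

```text
time_s: 3.5
ee_pos: [397.4, 362.9, 31.1]
ee_rot: [180.0, -0.1, 54.2]
force: [-1.2, 0.1, -0.3]
gripper_width: 54.8
```

>>> arm_command(series=[0, 0, 0, 0, 0, 0, 0, 0, 0, 0, 0, 0, 0, 0, 0, 0, 0, 0, 0, 0, 0, 0, 0, 0, 0, 0, 0, 0, 0, 0, 0, 0, 0, 0, 0, 0, 0, 0, 0, 0, 0, 0], hand=0, newtons=25)

```text
time_s: 4.08
ee_pos: [396.2, 363.7, 30.3]
ee_rot: [180.0, -0.0, 54.3]
force: [-0.6, -0.6, 1.5]
gripper_width: 16.3
```

>>> arm_command(series=[0, 0, 0.05, 0, 0, 0, 0, 0, 0.05, 0, 0, 0, 0, 0, 0.05, 0, 0, 0, 0.002, -0.086, 0, 0, 0, 0.07, 0.002, -0.086, 0, 0, 0, 0.07, 0.002, -0.086, 0, 0, 0, 0.07, 0.002, -0.086, 0, 0, 0, 0.07, 0.002, -0.086, 0, 0, 0, 0.07, 0.002, -0.086, 0, 0, 0, 0.07, 0.002, -0.086, 0, 0, 0, 0.07, 0.002, -0.086, 0, 0, 0, 0.07, 0.002, -0.086, 0, 0, 0, 0.07, 0.002, -0.086, 0, 0, 0, 0.07, 0.002, -0.086, 0, 0, 0, 0.07, 0.002, -0.086, 0, 0, 0, 0.07, 0.002, -0.086, 0, 0, 0, 0.07, 0, 0, 0, 0, 0, 0, 0, 0, 0, 0, 0, 0])

```text
time_s: 5.58
ee_pos: [405.8, -84.7, 89.7]
ee_rot: [-179.9, -0.0, 95.0]
force: [0.7, 1.5, -2.5]
gripper_width: 15.7
```

```bash
python3 -c "
from h import *
wrist('w3')"
```

```text
5.5833 [405.8 -84.7  89.7] [-1.7991e+02 -4.0000e-02  9.5010e+01] [ 0.7  1.5 -2.5] 15.687249207099324
```

View pics/w3.png

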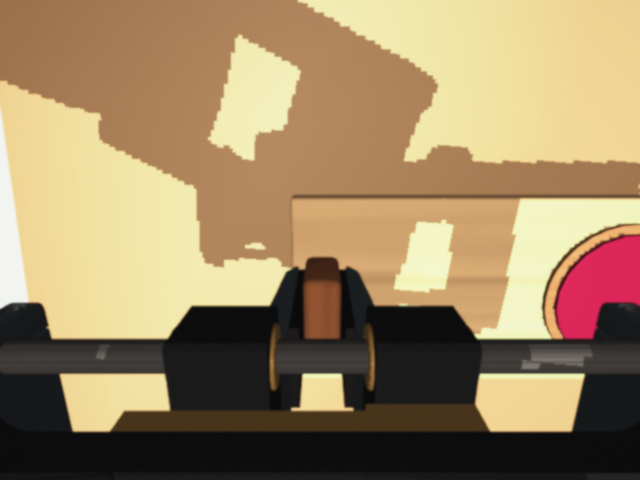

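The wrist view shows the tray held square, with its left edge along v≈197 from u=292 to 640.

Run:
```python
from h import *
W=load("w3.npz")
im=W["frame"].astype(float)
g=im.sum(2)
pts=[]
for u in range(300,630,10):
    col=g[190:206,u-2:u+3].mean(1);pts.append((u,190+np.argmin(col)));
print(pts[::4])
yw=np.radians(5.3);u_=np.array([np.cos(yw),np.sin(yw)]);v_=np.array([-u_[1],u_[0]]);o=np.array([736.7,-51.9])
f=np.polyfit(*np.array(pts).T,1)
for z in (71.4,):
    a=onz(W,300,np.polyval(f,300)+1,z);b=onz(W,630,np.polyval(f,630)+1,z)
    d=b-a;print("edge yaw",np.degrees(np.arctan2(d[1],d[0])))
    for p in(a,b): r=p[:2]-o;print(p.round(1),(r@u_).round(1),(r@v_).round(1))
r=np.array([405.8,-84.7])-o;print("tcp",r@u_,r@v_)
```

```text
[(300, np.int64(196)), (340, np.int64(196)), (380, np.int64(196)), (420, np.int64(196)), (460, np.int64(196)), (500, np.int64(196)), (540, np.int64(196)), (580, np.int64(196)), (620, np.int64(196))]
edge yaw 5.087209010338625
[390.6 -36.7  71.4] -343.2 47.1
[544.8 -23.   71.4] -188.4 46.5
tcp -332.5150578975255 -2.0943427143870657
```

>>> arm_command(series=[-0.001, 0.0075, -0.034, 0, 0, 0.006, 0, 0, -0.034, 0, 0, 0, 0, 0, -0.034, 0, 0, 0, 0, 0, 0, 0, 0, 0, 0.037, 0.0035, 0, 0, 0, 0, 0.037, 0.0035, 0, 0, 0, 0, 0.037, 0.0035, 0, 0, 0, 0, 0.03, 0.003, 0, 0, 0, 0, 0, 0, 0, 0, 0, 0, 0, 0, 0, 0, 0, 0])

```text
time_s: 6.47
ee_pos: [462.5, -74.1, 49.6]
ee_rot: [-180.0, -0.0, 95.6]
force: [-0.3, 0.8, -3.1]
gripper_width: 15.7
```

```bash
python3 -c "
from h import *
wrist('w4')
from workcell import grab_frame
for n in ['scene','top']:
    f=grab_frame(n); np.savez(n+'4.npz',**{k:np.array(v) for k,v in f.items()}); cv2.imwrite('pics/'+n+'4.png',f['frame'][:,:,::-1])
a=cv2.imread('pics/w4.png')
cv2.imwrite('pics/c5.png',cv2.resize(a[100:350,300:640],None,fx=2.3,fy=2.3,interpolation=cv2.INTER_CUBIC))
"
```

```text
6.4667 [462.5 -74.1  49.6] [-1.7996e+02 -1.0000e-02  9.5640e+01] [-0.3  0.8 -3.1] 15.738732999293314
```

View pics/c5.png

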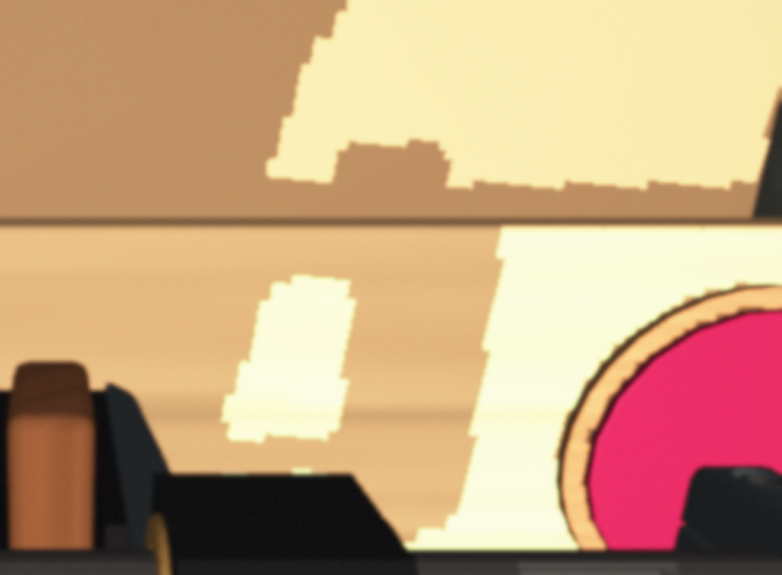

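View pics/top4.png

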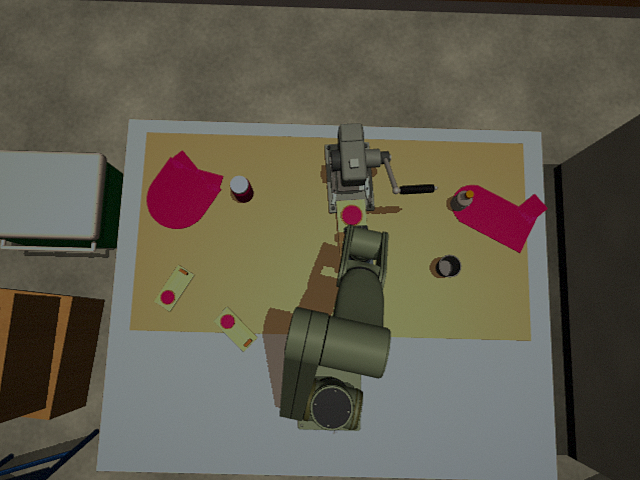

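Run:
```python
from h import *
a=cv2.imread("pics/top4.png")
c=cv2.resize(a[165:240,315:395],None,fx=8,fy=8,interpolation=cv2.INTER_CUBIC);cv2.imwrite("pics/c6.png",np.clip(c*1.5,0,255).astype(np.uint8))
yw=np.radians(5.3);u_=np.array([np.cos(yw),np.sin(yw)]);v_=np.array([-u_[1],u_[0]]);o=np.array([736.7,-51.9])
r=np.array([462.5,-74.1])-o;print(r@u_,r@v_)
```

```text
-275.0783392835261 3.2229267781494726
```

View pics/c6.png

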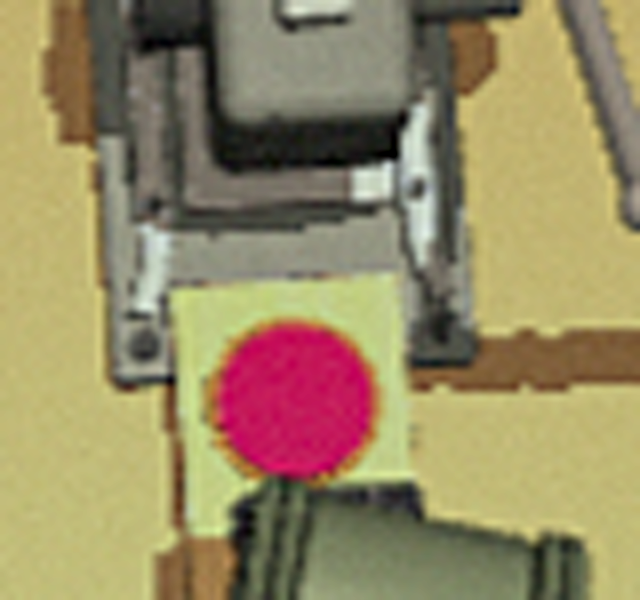

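>>> arm_command(series=[0, -0.005, -0.004, 0, 0, -0.004, 0, 0, 0, 0, 0, 0, 0.02, 0.0019, 0, 0, 0, 0, 0.02, 0.0019, 0, 0, 0, 0, 0.02, 0.0019, 0, 0, 0, 0, 0.02, 0.0019, 0, 0, 0, 0, 0, 0, 0, 0, 0, 0])

```text
time_s: 7.2
ee_pos: [497.5, -74.2, 48.0]
ee_rot: [179.8, 0.0, 95.4]
force: [-0.3, -0.4, -3.4]
gripper_width: 15.7
```

```bash
python3 -c "
from h import *
wrist('w5')
yw=np.radians(5.3);u_=np.array([np.cos(yw),np.sin(yw)]);v_=np.array([-u_[1],u_[0]]);o=np.array([736.7,-51.9])
from workcell import env
r=env.state()['ee_pos'][:2]-o;print(r@u_,r@v_)
"
```

```text
7.2 [497.5 -74.2  48. ] [1.7981e+02 4.0000e-02 9.5370e+01] [-0.3 -0.4 -3.4] 15.710064391404213
-241.73398546608377 0.10905473336200579
```

View pics/w5.png

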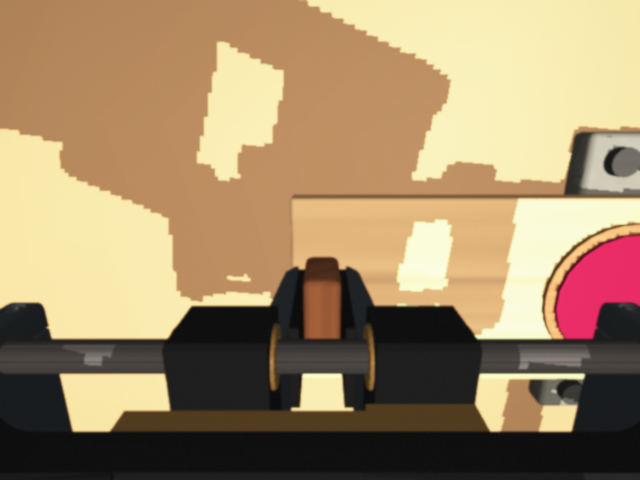

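>>> arm_command(series=[0.02, 0.0019, 0, 0, 0, 0, 0.02, 0.0019, 0, 0, 0, 0, 0.02, 0.0019, 0, 0, 0, 0, 0, 0, 0, 0, 0, 0])

```text
time_s: 7.58
ee_pos: [521.2, -71.9, 48.0]
ee_rot: [179.8, 0.0, 95.4]
force: [0.5, -0.8, -2.3]
gripper_width: 15.9
```

>>> arm_command(series=[0.02, 0.0019, 0, 0, 0, 0, 0.02, 0.0019, 0, 0, 0, 0, 0.02, 0.0019, 0, 0, 0, 0, 0, 0, 0, 0, 0, 0])

```text
time_s: 7.92
ee_pos: [545.1, -69.6, 48.0]
ee_rot: [179.8, 0.0, 95.4]
force: [0.3, 0.3, -2.6]
gripper_width: 15.8
```

>>> arm_command(series=[0.02, 0.0019, 0, 0, 0, 0, 0.02, 0.0019, 0, 0, 0, 0, 0.02, 0.0019, 0, 0, 0, 0, 0.015, 0.0014, 0, 0, 0, 0, 0, 0, 0, 0, 0, 0])

```text
time_s: 8.33
ee_pos: [574.6, -66.7, 47.9]
ee_rot: [179.9, 0.0, 95.4]
force: [0.6, 0.2, -3.2]
gripper_width: 15.6
```

>>> arm_command(series=[0.005, 0.0005, 0, 0, 0, 0, 0.005, 0.0005, 0, 0, 0, 0, 0.005, 0.0005, 0, 0, 0, 0, 0, 0, 0, 0, 0, 0])

```text
time_s: 8.67
ee_pos: [578.9, -66.1, 47.8]
ee_rot: [180.0, 0.0, 95.4]
force: [-0.3, 0.7, -2.6]
gripper_width: 15.8
```

>>> arm_command(series=[0.005, 0.0005, 0, 0, 0, 0, 0.005, 0.0005, 0, 0, 0, 0, 0, 0, 0, 0, 0, 0, 0, 0, 0, 0, 0, 0])

```text
time_s: 9.0
ee_pos: [582.7, -65.8, 47.8]
ee_rot: [180.0, 0.0, 95.4]
force: [-0.2, 0.4, -3.2]
gripper_width: 15.8
```

>>> arm_command(series=[0.004, 0.0004, 0, 0, 0, 0, 0.004, 0.0004, 0, 0, 0, 0, 0, 0, 0, 0, 0, 0])

```text
time_s: 9.25
ee_pos: [586.2, -65.5, 47.8]
ee_rot: [180.0, 0.0, 95.3]
force: [0.2, -1.4, -2.8]
gripper_width: 16.1
```

>>> arm_command(series=[0.004, 0.0004, 0, 0, 0, 0, 0, 0, 0, 0, 0, 0])

```text
time_s: 9.42
ee_pos: [587.7, -65.2, 47.8]
ee_rot: [180.0, 0.0, 95.4]
force: [0.1, 0.0, -3.5]
gripper_width: 16.0
```

>>> arm_command(series=[0.003, 0.0003, 0, 0, 0, 0, 0, 0, 0, 0, 0, 0])

```text
time_s: 9.58
ee_pos: [588.1, -65.1, 47.6]
ee_rot: [-179.9, -0.0, 95.4]
force: [-0.7, 0.1, -3.8]
gripper_width: 15.6
```

>>> arm_command(series=[0.003, 0.0003, 0, 0, 0, 0, 0, 0, 0, 0, 0, 0])

```text
time_s: 9.75
ee_pos: [588.1, -65.1, 47.5]
ee_rot: [-179.8, -0.0, 95.4]
force: [-5.3, -1.0, 0.8]
gripper_width: 16.0
```

>>> arm_command(series=[0.003, 0.0003, 0, 0, 0, 0, 0, 0, 0, 0, 0, 0])

```text
time_s: 9.92
ee_pos: [588.1, -65.1, 47.5]
ee_rot: [-179.6, -0.0, 95.4]
force: [-9.0, -1.1, 2.2]
gripper_width: 16.0
```

>>> arm_command(series=[0, 0, -0.003, 0, 0, 0, 0, 0, 0, 0, 0, 0])

```text
time_s: 10.08
ee_pos: [588.0, -65.0, 46.4]
ee_rot: [-179.7, -0.0, 95.4]
force: [-9.7, -1.6, 2.4]
gripper_width: 16.1
```

>>> arm_command(series=[0, 0, 0, 0, 0, 0, 0, 0, 0, 0, 0, 0, 0, 0, 0, 0, 0, 0, 0, 0, 0, 0, 0, 0], hand=0.4)

```text
time_s: 10.42
ee_pos: [592.3, -65.0, 47.2]
ee_rot: [179.8, 0.0, 95.4]
force: [-0.0, -0.0, 0.7]
gripper_width: 35.9
```

>>> arm_command(series=[-0.01, -0.001, 0, 0, 0, 0, 0, 0, 0.05, 0, 0, 0, -0.01, 0, 0.07, 0, 0, 0, -0.02, 0, 0.09, 0, 0, 0, -0.02, 0, 0.09, 0, 0, 0, -0.02, 0, 0.09, 0, 0, 0, -0.02, 0, 0.09, 0, 0, 0, 0, 0, 0.05, 0, 0, 0, 0, 0, 0, 0, 0, 0])

```text
time_s: 11.17
ee_pos: [553.1, -65.6, 264.6]
ee_rot: [179.3, 0.2, 95.3]
force: [0.6, -0.3, 0.4]
gripper_width: 36.7
```

```bash
python3 -c "
from h import *
wrist('w6')
a=cv2.imread('pics/w6.png')
"
```

```text
11.1667 [553.1 -65.6 264.6] [1.7933e+02 1.5000e-01 9.5350e+01] [ 0.6 -0.3  0.4] 36.72699568724119
```

View pics/w6.png

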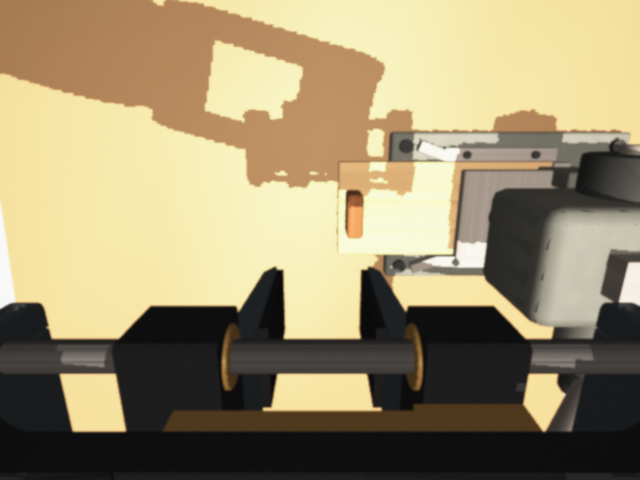

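Run:
```python
from h import *
W=load("w6.npz")
a=cv2.imread("pics/w6.png");cv2.imwrite("pics/c7.png",cv2.resize(a[120:285,325:525],None,fx=4,fy=4,interpolation=cv2.INTER_CUBIC)[:600])
fl=onz(W,391,133,16);fr=onz(W,385,274,16)
rl=onz(W,339,162,28);rr=onz(W,338,254,28)
yw=np.radians(5.3);u_=np.array([np.cos(yw),np.sin(yw)]);v_=np.array([-u_[1],u_[0]]);o=np.array([736.7,-51.9])
for p in(fl,fr,rl,rr): r=p[:2]-o;print(p.round(1),(r@u_).round(1),(r@v_).round(1))
```

```text
[619.6  14.7  16. ] -110.5 77.2
[ 635.5 -140.1   16. ] -108.9 -78.5
[568.6 -18.4  28. ] -164.2 48.9
[ 578.2 -116.9   28. ] -163.8 -50.1
```

View pics/c7.png

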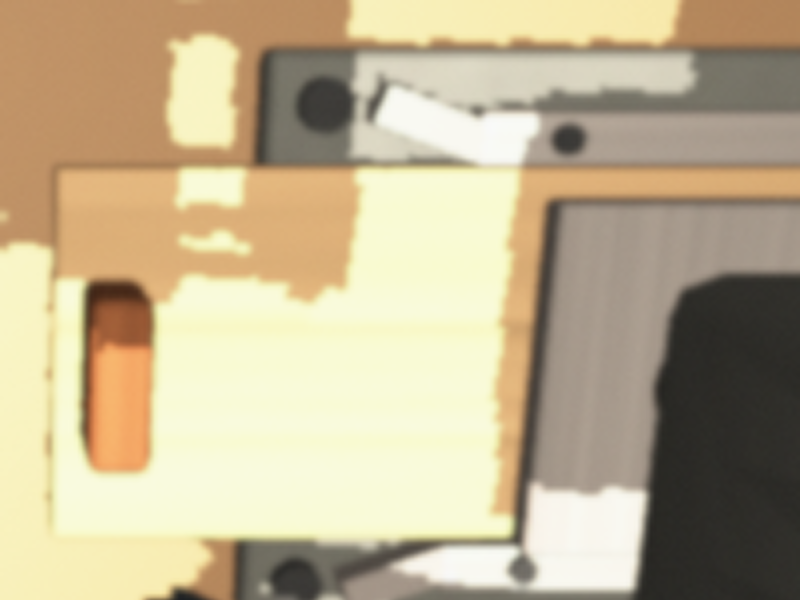

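>>> arm_command(series=[0, 0, 0.088, 0, 0, 0, 0, 0, 0.088, 0, 0, 0, 0, 0, 0.088, 0, 0, 0, 0, 0, 0, 0, 0, 0, 0.04, -0.085, 0, 0, 0, 0, 0.04, -0.085, 0, 0, 0, 0, 0.04, -0.085, 0, 0, 0, 0, 0.04, -0.085, 0, 0, 0, 0, 0.04, -0.085, 0, 0, 0, 0, 0, 0, 0, 0, 0, 0, 0, 0, 0, 0, 0, 0, 0, 0, 0, 0, 0, 0], hand=0.9)

```text
time_s: 12.22
ee_pos: [630.8, -234.9, 362.2]
ee_rot: [-179.8, -0.1, 95.3]
force: [-0.6, 0.4, -0.6]
gripper_width: 82.1
```

```bash
python3 -c "
from h import *
wrist('w7')
from workcell import env
print(env.state()['qpos'].round(1))
"
```

```text
12.2167 [ 630.8 -234.9  362.2] [-1.7984e+02 -1.2000e-01  9.5350e+01] [-0.6  0.4 -0.6] 82.13507576071969
[-21.4  25.6  59.    0.   95.5 -26.8]
```

View pics/w7.png

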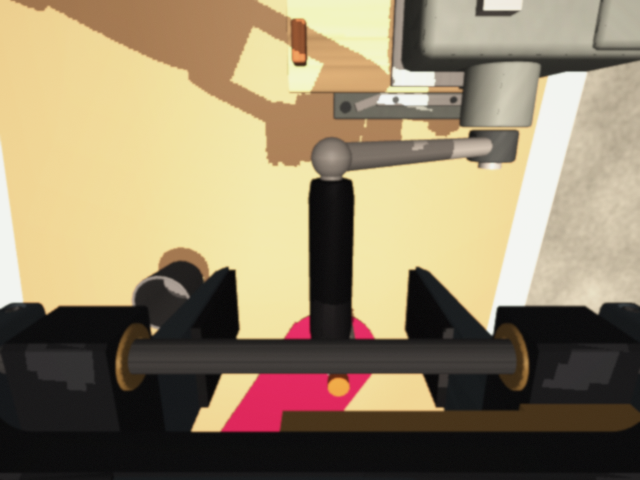

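The wrist view shows the grip between the open fingers, running from (331,180) to about (331,330), with the arm ball at (331,158).

Run:
```python
from h import *
W=load("w7.npz")
for p in[(331,158),(331,182),(330.5,250),(331,320)]: print(onz(W,*p,313).round(1))
```

```text
[ 628.8 -170.   313. ]
[ 630.1 -182.8  313. ]
[ 633.7 -221.5  313. ]
[ 638.5 -265.9  313. ]
```

>>> arm_command(series=[0.01, -0.005, -0.05, 0, 0, 0, 0, 0, -0.05, 0, 0, 0, 0, 0, -0.043, 0, 0, 0, 0, 0, 0, 0, 0, 0, 0, 0, 0, 0, 0, 0])

```text
time_s: 12.68
ee_pos: [634.4, -235.9, 306.9]
ee_rot: [-179.9, -0.0, 95.4]
force: [0.6, 0.8, 0.2]
gripper_width: 82.1
```

>>> arm_command(series=[0, 0, 0, 0, 0, 0, 0, 0, 0, 0, 0, 0, 0, 0, 0, 0, 0, 0, 0, 0, 0, 0, 0, 0, 0, 0, 0, 0, 0, 0, 0, 0, 0, 0, 0, 0, 0, 0, 0, 0, 0, 0, 0, 0, 0, 0, 0, 0], hand=0, newtons=50)

```text
time_s: 13.35
ee_pos: [635.0, -237.3, 307.0]
ee_rot: [180.0, -0.0, 95.4]
force: [0.8, 0.4, -0.1]
gripper_width: 31.4
```

>>> arm_command(series=[0, 0, 0, 0, 0, 0, 0, 0, 0, 0, 0, 0, 0, 0, 0, 0, 0, 0])

```text
time_s: 13.6
ee_pos: [635.7, -237.3, 307.2]
ee_rot: [179.9, 0.0, 95.4]
force: [2.4, 0.4, 1.3]
gripper_width: 24.8
```

>>> arm_command(series=[-0.0155, -0.0015, -0.017, 0, 0, 0, -0.0155, -0.0014, -0.017, 0, 0, 0, -0.014, -0.0013, -0.018, 0, 0, 0, -0.014, -0.0013, -0.018, 0, 0, 0, -0.0123, -0.0012, -0.0193, 0, 0, 0, -0.0123, -0.0011, -0.0193, 0, 0, 0, -0.0105, -0.001, -0.0203, 0, 0, 0, -0.0105, -0.001, -0.0203, 0, 0, 0, 0, 0, 0, 0, 0, 0])

```text
time_s: 14.35
ee_pos: [593.4, -241.2, 246.2]
ee_rot: [179.9, 0.0, 95.3]
force: [4.5, 0.4, 2.5]
gripper_width: 24.9
```

```bash
python3 -c "
from h import *
wrist('w8')
"
```

```text
14.35 [ 593.4 -241.2  246.2] [179.91   0.    95.35] [4.5 0.4 2.5] 24.897377702784578
```

View pics/w8.png

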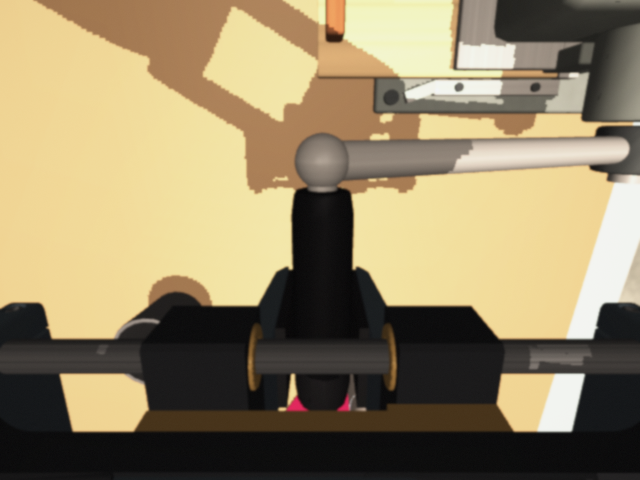

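>>> arm_command(series=[-0.0087, -0.0008, -0.0212, 0, 0, 0, -0.0087, -0.0008, -0.0212, 0, 0, 0, -0.0068, -0.0007, -0.0218, 0, 0, 0, -0.0068, -0.0006, -0.0218, 0, 0, 0, -0.005, -0.0005, -0.0224, 0, 0, 0, -0.005, -0.0004, -0.0224, 0, 0, 0, -0.003, -0.0003, -0.0228, 0, 0, 0, -0.003, -0.0003, -0.0228, 0, 0, 0, 0, 0, 0, 0, 0, 0, 0, 0, 0, 0, 0, 0])

```text
time_s: 15.23
ee_pos: [575.3, -243.0, 177.9]
ee_rot: [179.8, 0.0, 95.4]
force: [4.1, 1.8, 11.5]
gripper_width: 25.1
```

```bash
python3 -c "
from h import *
wrist('w9')
from workcell import grab_frame
for n in ['scene','top']:
    f=grab_frame(n); np.savez(n+'9.npz',**{k:np.array(v) for k,v in f.items()}); cv2.imwrite('pics/'+n+'9.png',f['frame'][:,:,::-1])
a=cv2.imread('pics/scene9.png')
cv2.imwrite('pics/c9.png',cv2.resize(a[200:400,150:350],None,fx=3,fy=3,interpolation=cv2.INTER_CUBIC))
"
```

```text
15.2333 [ 575.3 -243.   177.9] [1.7981e+02 4.0000e-02 9.5350e+01] [ 4.1  1.8 11.5] 25.123847814180643
```

View pics/c9.png

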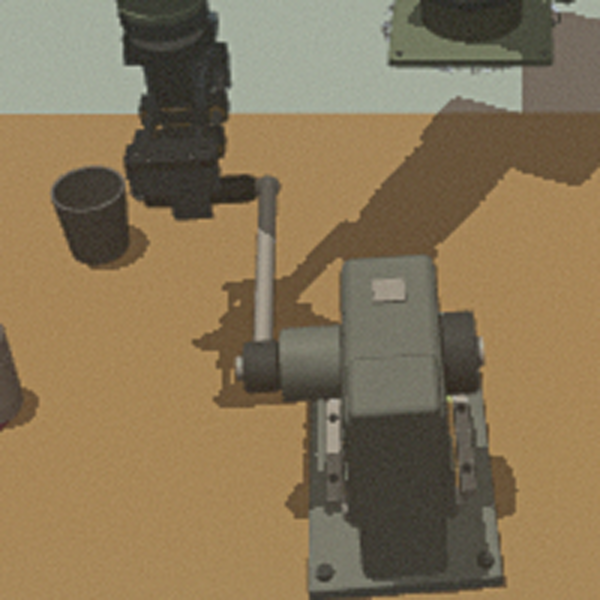

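View pics/w9.png

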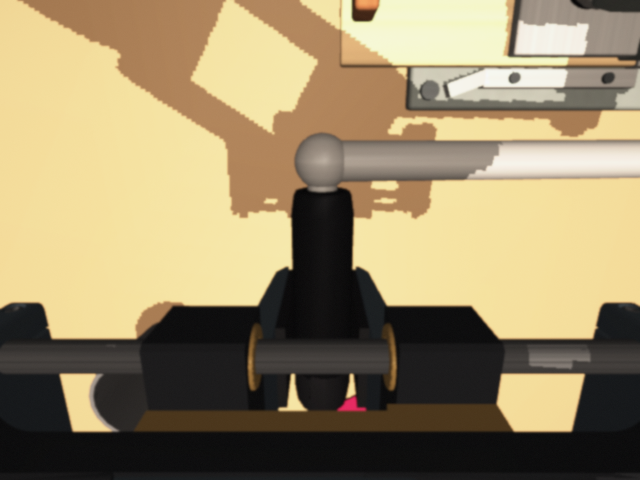

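>>> arm_command(series=[-0.001, 0, -0.023, 0, 0, 0, -0.001, 0, -0.022, 0, 0, 0, 0, 0, 0, 0, 0, 0, 0, 0, 0, 0, 0, 0])

```text
time_s: 15.72
ee_pos: [574.5, -243.1, 160.4]
ee_rot: [179.8, 0.1, 95.4]
force: [1.4, 2.6, 14.2]
gripper_width: 25.2
```

```bash
python3 -c "
from h import *
wrist('w10')
from workcell import grab_frame
for n in ['scene','top']:
    f=grab_frame(n); np.savez(n+'10.npz',**{k:np.array(v) for k,v in f.items()}); cv2.imwrite('pics/'+n+'10.png',f['frame'][:,:,::-1])
a=cv2.imread('pics/scene10.png')
cv2.imwrite('pics/c10.png',cv2.resize(a[240:340,210:330],None,fx=6,fy=6,interpolation=cv2.INTER_CUBIC))
"
```

```text
15.7167 [ 574.5 -243.1  160.4] [1.798e+02 7.000e-02 9.535e+01] [ 1.4  2.6 14.2] 25.16328897309555
```

View pics/c10.png

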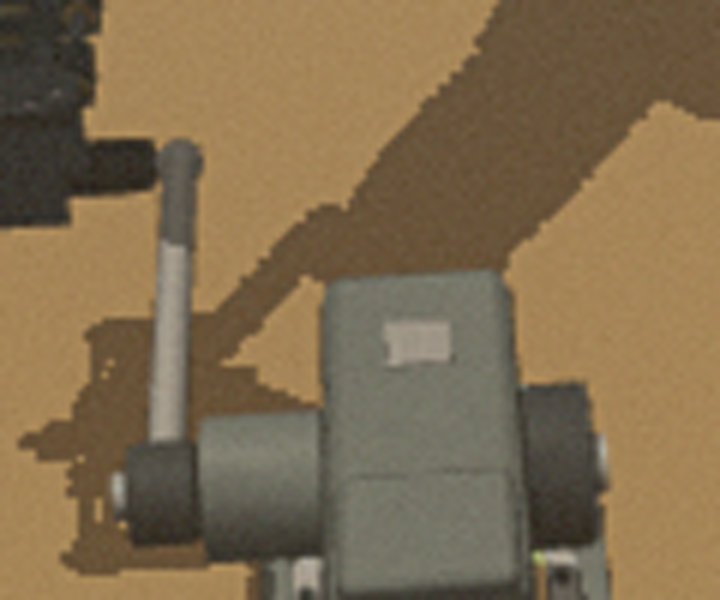

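View pics/w10.png

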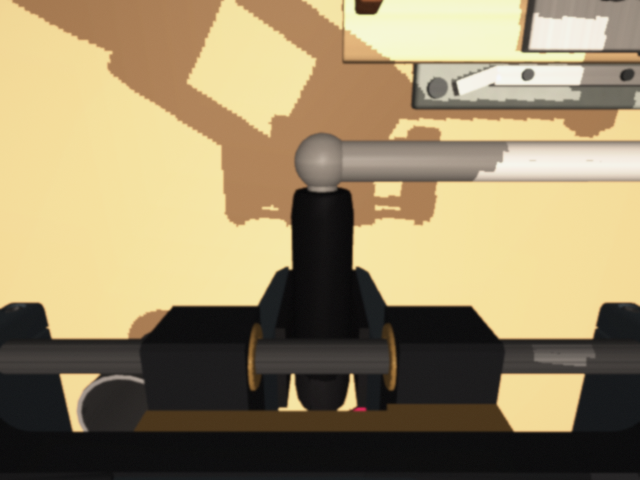

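View pics/top10.png

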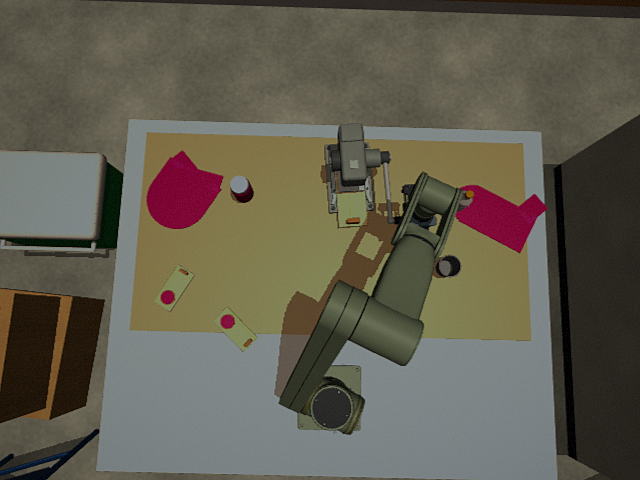

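Run:
```python
from h import *
S=load("scene10.npz");W=load("w10.npz");T=load("top10.npz");W7=load("w7.npz");S0=load("scene0.npz")
px=lambda x,y,s,ox,oy:((x+.5)/s-.5+ox,(y+.5)/s-.5+oy)
print("ball now",tri([ray(S,*px(180,161,6,210,240)),ray(W,322,160)]))
print("ball start",tri([ray(S0,*px(160,49,3,180,220)),ray(W7,331,158)]))
yw=np.radians(5.3);u=np.array([np.cos(yw),np.sin(yw)]);v=np.array([-u[1],u[0]]);o=np.array([736.7,-51.9])
for a in(-5,0,5):
    a=np.radians(a);p=o+(30-210*np.cos(a))*u-106*v;print(proj(S,[*p,165+210*np.sin(a)]),proj(W,[*p,165+210*np.sin(a)]))
print("ball px",px(180,161,6,210,240))
```

```text
ball now (array([ 567.39856494, -175.18027175,  168.35729173]), [np.float64(0.11903844699992995), np.float64(0.1190384469999326)])
ball start (array([ 628.70008129, -169.9186003 ,  316.55373318]), [np.float64(0.13594778645630093), np.float64(0.13594778645633834)])
[240.74973179 272.56157797] [323.486302   153.53634179]
[240.14561277 267.32034694] [321.88559759 156.72126363]
[239.51352111 262.36288955] [324.42385545 160.74731342]
ball px (239.58333333333334, 266.4166666666667)
```

>>> arm_command(series=[0, 0, -0.003, 0, 0, 0, 0, 0, 0, 0, 0, 0, 0, 0, 0, 0, 0, 0, 0, 0, 0, 0, 0, 0, 0, 0, 0, 0, 0, 0, 0, 0, 0, 0, 0, 0])

```text
time_s: 16.37
ee_pos: [574.4, -243.1, 159.8]
ee_rot: [179.8, 0.1, 95.4]
force: [3.0, 3.4, 12.8]
gripper_width: 25.1
```

Run:
```python
from h import *
wrist('w11')
```

```text
16.3667 [ 574.4 -243.1  159.8] [1.7978e+02 8.0000e-02 9.5360e+01] [ 3.   3.4 12.8] 25.13823401366634
```

View pics/w11.png

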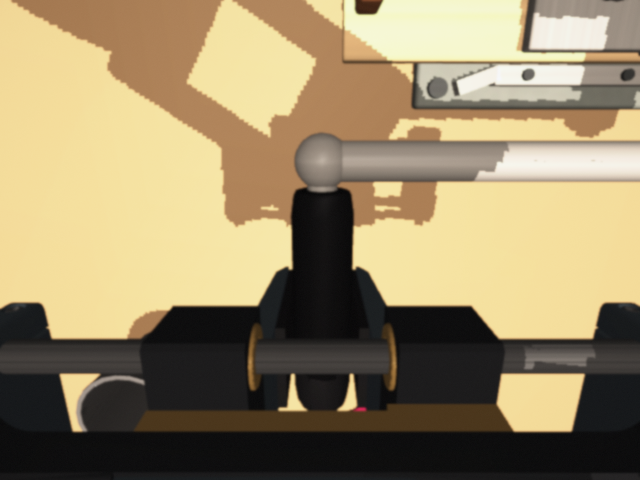

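Run:
```python
from h import *
W=load("w11.npz")
u=np.array([np.cos(.0925),np.sin(.0925)]);r=onz(W,343,62,28)[:2]-np.array([736.7,-51.9]);print("rear right corner press x",r@u, r@np.array([-u[1],u[0]]))
from workcell import env
print(env.job_done()); s=env.state(); print(s["time_s"],s["ee_pos"],s["force"])
```

```text
rear right corner press x -164.7386511523926 -51.5711620406406
the job is handed in; nothing more can be done
None
the job is handed in; nothing more can be done
```

I slid the large tray between the rails until it met the back stop. Then I pulled the press handle down to level and handed the job in at about 16.4 s while still holding it there.

- **Tray home:** it stopped with about 9 N of contact force. The last view put its rear edge at press x = -164.7 mm, against -165 mm when fully home.
- **Handle level:** the grip dropped 148.2 mm between the camera fixes before and after the pull, against 148.5 mm needed. That was before a last nudge, under 1 mm lower, which I didn't measure again by camera. The measured gripper pose put the grip within about 1–2 mm of shaft height.
- **Disagreements:** the vertical force read 14.2 N, then 12.8 N after that last nudge, against 14 N expected. I took the drop as sensor noise. Camera heights read about 3.5 mm high in both fixes, so I relied on the difference between them.
- **Jar, bottle and cup:** they look to be where they started in the last top view. I compared them by eye and did not measure them again.

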